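# Engage the hand-drive spindle in the wafer stage hub

## Task

Release the wafer stage's brake by hand: take the hand-drive spindle (the pin with the round knob) out of the white stand, put its shaft into the steel pulley hub of the stage, turn it until the key slips into the keyway, and keep pushing against the clutch spring until its collar sits fully home on the hub. Finish while holding: stay gripping the knob and pressing the spindle home, because the spring throws it out if you let go. Leave the other two pins in the stand, and do not shift the glass dish, the tweezers or the screwdriver.

Things in the scene. Friction and masses are not known exactly. Their poses are not given: they have to be found in the camera images.
- spindle: Hand-drive spindle: plain metal, upright in one of the stand's three holes (which one varies), 86 mm tall, about 0.18 kg. Origin: centre of its lower tip; z up the shaft, x towards the key. Heights above the tip: shaft of diameter 16 (first 5 mm tapered from 9), key 14-35 mm, collar of diameter 36 at 36-42, neck, knob of diameter 30 at 48-82, rib on top to 86.
- spindle_key (a point): Middle of the key's outer face on the spindle, 13 mm from its axis and 24.5 mm above its tip. The key is 6 mm wide, 21 mm tall, on the spindle's +x side; hidden while in the stand.
- spindle_knob (a point): Centre of the spindle's round straight-sided knob (diameter 30, 34 mm tall; the only round straight-sided head of the three), 65 mm above its tip: grip here. On the knob's top a dark rib 14 x 5 mm, 4 mm high, runs from the centre to one edge, exactly above the key, showing where it points.
- hub_mouth (a point): Centre of the open top of the steel hub (outer diameter 48) of the toothed pulley on the black wafer stage, 96 mm above the work surface, 46 above the stage's top. z up; x along the keyway. Bore diameter 18; keyway 8 mm wide, reaching 14.5 mm from the axis, full depth, seen from above as a notch. The pulley turns only against a drag of 0.2 N m.
- hub_home (a point): Point on the bore's axis 36 mm below the hub's mouth: the spindle's tip is here when its collar sits on the hub, fully home. On the way: the first 14 mm go in at any turn, then the key stops on the hub's face unless it is over the keyway (about 0.1 rad either way); at 26 mm the tip meets the sprung clutch plunger.
- clutch (a joint): Travel (m) of the sprung clutch plunger at the bottom of the hub's bore: 0 = up, 0.010 = pushed down with the spindle's collar seated on the hub. Pushing it takes 4 N at first, 10 N at 0.010; the spring lifts the spindle out again as soon as it is let go.
- stand: White plastic block 80 (x) x 180 (y) x 45 mm, fixed, with three holes of diameter 28 at its own y = -60, 0 and +60 mm; origin at the centre of its underside, z up. Each hole holds a pin that hangs by its collar on the block's top, its tip 9 mm above the work surface.
- square_pin: A pin of the stand that is not wanted: keyless, with a square head 20 x 20 mm, 34 mm tall; origin at its lower tip. Leave it alone.
- cone_pin: A pin of the stand that is not wanted: keyless, with a pointed conical head of diameter 28 at its foot, 30 mm tall; origin at its lower tip. Leave it alone.
- dish: Small glass dish, diameter 60, 16 mm high, on the bench; origin under its centre. Bystander.
- tweezers: Steel tweezers 120 mm long, 8 mm high, lying on the bench; origin under the middle. Bystander.
- driver: Black-handled screwdriver 160 mm long lying on the bench; origin under the middle. Bystander.
Not all that is in view belongs to the job. Leave any brown, green or purple look-alike of the spindle alone.

How it is judged:
On the way, in this order (a step that is already met when the one before it is completed fails the run):
1. the spindle is lifted out of the stand in the fingers (height (world z) of spindle above 0.06 m and contact force between the fingers and spindle above 3 N), for 0.1 s.
2. the key has slipped into the keyway: the shaft is in the hub, beyond the depth where the key would stop it (horizontal distance between spindle and hub_mouth below 0.003 m and z of spindle in the frame of hub_mouth below -0.018 m and contact force between the fingers and spindle above 3 N).
At the end, for the whole second after the job is handed in: The fingers still hold the spindle (over 3 N) upright on the hub's axis (3 mm, 0.06 rad), its key in the keyway, at least 34 of 36 mm deep, the clutch held down at least 8 of 10 mm, at rest; other pins, dish, tweezers and screwdriver not moved over 30 mm (horizontal distance between spindle and hub_mouth below 0.003 m and angle between the z axis of spindle and the z axis of hub_mouth, either way round below 0.06 rad and angle between the x axis of spindle and the x axis of hub_mouth, either way round below 0.25 rad and z of spindle in the frame of hub_mouth below -0.034 m and value of joint clutch above 0.008 m and contact force between the fingers and spindle above 3 N and linear speed of spindle below 0.02 m/s); the arm keeps its last pose, push and grip.
It fails at once if another pin, the dish, the tweezers or the screwdriver is moved by more than 30 mm (distance of any of square_pin, cone_pin, dish, tweezers, driver from where it was at the start of the episode above 0.03 m).
It also fails if it takes over 35 s, if anything falls off the work surface, if the arm or the gripper's body presses on something with over 40 N, if the wrist force passes 120 N, or if a joint passes its speed limit or range.

## Robot

A 6-joint arm with a two-finger parallel gripper is mounted at the origin on the work surface. World frame = base frame: x ahead of the robot, y to its left, z up, the work surface at z = 0. Lengths are in m, angles in rad, forces in N, time in s.
With the tool pointing down it reaches from about 0.275 to 0.825 m from the base axis. Payload 4.9 kg.
Tool frame: the origin (TCP) lies at the very end of the fingers, on their centre line; the grasp point (between the pads) lies 19 mm behind it; z points along the fingers, y is the direction in which the jaws open and shut (so a half turn about z gives the same grasp; the last joint's range is limited). The gripper opens to 85 mm and grips with 20 to 120 N. Pads are 22 mm wide; open, the fingers measure 114 mm over their backs; the gripper's body (76 mm by 85 mm) begins 54 mm behind the grasp point. The pads swing forward as they close: fully open they stand 13 mm farther back than shut.
Start: joints at [1.177, 0.326, -0.193, 1.052, 0, 1.437], TCP at [0.141, 0.532, 0.231] pointing down, gripper open.
Joint ranges: [-2.65, 2.65], [-0.97, 1.79], [-1.3, 1.35], [-1.93, 2.1], [-1.47, 1.37], [-3.14, 3.14]. Speed limits (rad/s): [2.57, 2.57, 3.14, 3.14, 3.14, 3.14].

## Interface

Orientations are given as a unit quaternion [x, y, z, w].
In Python, from bench import read_state, capture, camera_params, job_done gives the robot as it stands.
- The arm moves only by the shell command python3 -m jog 'ROWS' [FORCE]. ROWS is JSON, one flat list of numbers, 7 for each row, row after row: the turn, a rotation vector about the tool's x, y, z in units of 10 degrees (1.0 is 10 degrees), then the shift along the tool's x, y, z in cm, then the closure in counts, from 0 (fully open) to 255 (shut). In form: [ax, ay, az, dx, dy, dz, grip, ax, ay, az, dx, dy, dz, grip, ...]. A call has exactly 5 rows; each row is the pose to reach, as a shift and turn from the pose commanded when the call began, along the tool's axes at that moment; what a row does not reach only later rows make up. A row lasts 1/8 s, in which the tool goes at most 62.5 mm and 10.7 degrees, less where a joint would pass 70% of its speed; a pose out of reach is approached as far as the arm can. A call with a gripper value outside its range is refused whole. The fingers move at their own pace and stop on an object; FORCE is the grip in N (left out, the last holds). Time passes only in rows, so rows that repeat a pose let the fingers close, or fill a call up. It gives the time, the measured TCP pose, the force and the opening at its end, in the units of the state.
- read_state(): the state, without advancing time (a new reading comes with each control period).
- capture(name): name is "scene" or "top" or "wrist"; returns the picture (420x560x3 uint8, red, green, blue); there is no depth.
- camera_params(name): a dict with "K" (3x3 intrinsics, pixels), "distortion" ([k1, k2, p1, p2, k3] as OpenCV has them; the pictures are not rectified), "position" and "orientation" of the camera in the world. Camera axes: x right, y down, z forward; pixel columns grow to the right and rows downward; lengths in m; the calibration is good to about 2 mm. A picture is of the moment at which its call begins: read the wrist's pose just before it. camera_params takes no time and is no camera call; for the wrist camera it gives the pose at the moment of the call.
- job_done(): hands the job in, once; it reports no verdict.
The state is a dict: "time": time; "qpos": joint angles; "qvel": joint speeds; "effort": joint torques, N m; "tool_pos": TCP position; "ee_rot": TCP orientation; "ft_force": force on the tool from outside, world axes, zero at the start; "moment": the same for the moment, N m; "opening": finger opening in m.
Only numpy, scipy, OpenCV 4.12 (cv2) and the standard library are available. Lean on these libraries where they do the work, as an engineer would, in place of code of your own. Each camera call takes 0.05 s, during which the arm holds its last target. There are 200 camera calls.

## Working session

There is one attempt and no reset: what is moved stays moved. The work goes in short steps, Python scripts to look and compute and a shell command to move; the robot and the scene stay as the last step left them, time stands still between calls to the robot, and variables do not carry over. Pictures are saved under pics/ and viewed, and the job is handed in when it is done.

```bash
mkdir -p pics; ls; cat > h.py <<'E'
import numpy as np, cv2
from bench import *
from scipy.spatial.transform import Rotation as R
def save(n,img): cv2.imwrite('pics/'+n,cv2.cvtColor(img,cv2.COLOR_RGB2BGR))
def ray(p,uv):
    d=cv2.undistortPoints(np.array([[uv]],float),np.array(p['K']),np.array(p['distortion']))[0,0]
    return np.array(p['position']),R.from_quat(p['orientation']).apply([d[0],d[1],1])
def onz(p,uv,z):
    o,d=ray(p,uv); return o+d*(z-o[2])/d[2]
def tri(rs):
    A=0;b=0
    for o,d in rs:
        d=d/np.linalg.norm(d);P=np.eye(3)-np.outer(d,d);A=A+P;b=b+P@o
    return np.linalg.solve(A,b)
E
python3 - <<'E'
from h import *
for n in ['scene','top','wrist']:
    p=camera_params(n); save(n+'0.png',capture(n)); print(n,np.round(p['position'],3),np.round(p['orientation'],3),p['K'][0],p['distortion'])
print(read_state())
E
```

```text
pics
scene [0.928 0.512 0.628] [ 0.289  0.86  -0.396 -0.14 ] [413.65112455   0.         284.57146477] [-0.05386545  0.          0.          0.          0.        ]
top [ 0.393 -0.006  1.01 ] [-0.701  0.707 -0.067  0.056] [406.78341816   0.         275.91162555] [-0.05348233  0.          0.          0.          0.        ]
wrist [0.07  0.55  0.375] [0.784 0.603 0.087 0.115] [377.4143734    0.         276.23188874] [-0.08130199  0.          0.          0.          0.        ]
{'time': 0.15, 'qpos': array([ 1.17677415e+00,  3.26804959e-01, -1.93332135e-01,  1.05196829e+00,
       -1.38381240e-06,  1.43656874e+00]), 'qvel': array([-0.00024063, -0.00154138,  0.00088775,  0.00073819, -0.00078384,
       -0.00068527]), 'effort': array([ 6.37995845e-05, -4.43705320e+01,  2.62664437e+01,  1.05021999e-02,
       -1.43189291e-04, -1.74191047e-05]), 'tool_pos': array([0.14112687, 0.53115219, 0.23067301]), 'ee_rot': array([ 1.29532275e-01,  9.91574990e-01, -6.32008713e-04, -1.70205703e-04]), 'ft_force': array([ 0.07297537, -0.2302121 , -0.76267468]), 'moment': array([ 0.01505723,  0.03737277, -0.04421264]), 'opening': 0.08515411759935623}
```

View pics/scene0.png

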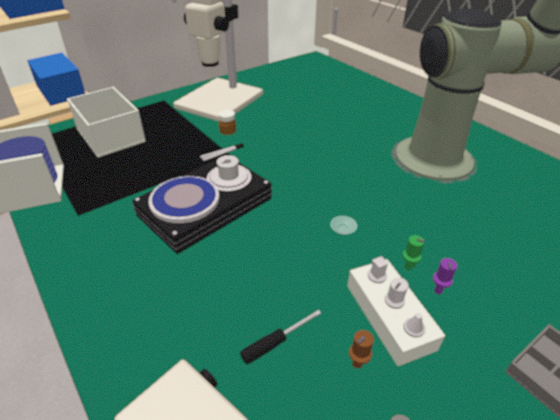

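View pics/top0.png

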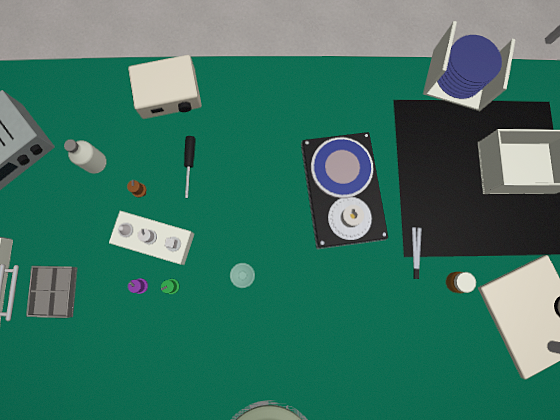

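View pics/wrist0.png

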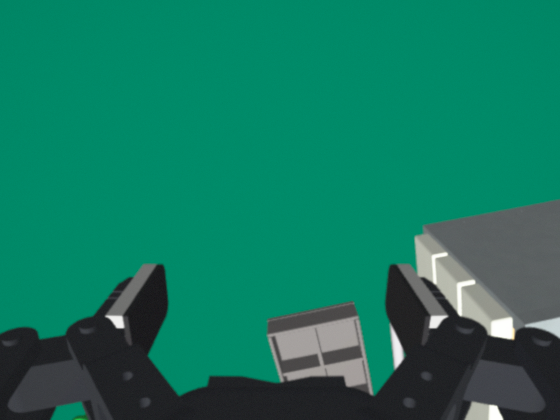

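The stand shows three pins: a square head at scene (378,268), a round knob with a dark rib at (398,290) and a cone at (415,322). Brown (361,348), green (413,250) and purple (446,272) look-alikes stand outside it. The middle pin fits the spindle, being plain metal, straight-sided, round and ribbed. I'll confirm it in a crop.

```bash
python3 - <<'E'
from h import *
a=cv2.imread('pics/scene0.png')[240:360,330:450]; b=cv2.imread('pics/top0.png')[200:270,105:200]; c=cv2.imread('pics/top0.png')[185:250,310:390]
f=lambda i:cv2.resize(i,(400,400*i.shape[0]//i.shape[1]),interpolation=cv2.INTER_CUBIC)
o=np.zeros((600,800,3),np.uint8)
A,B,C=f(a),f(b),f(c)
C=C[:300]
o[:400,:400]=A;o[:B.shape[0],400:]=B;o[300:300+len(C),400:]=C[:300]
cv2.imwrite('pics/crop0.png',o)
p=camera_params('top');q=camera_params('scene')
print('knob tri',tri([ray(p,(147,236)),ray(q,(398,288))]))
print('hub tri',tri([ray(p,(350,217)),ray(q,(228,160))]))
print('knob z.12',onz(p,(147,236),.122),'hub',onz(p,(350,217),.096))
print('look: cone',onz(p,(125,229),.09),'sq',onz(p,(172,243),.09))
E
```

```text
knob tri [0.49782099 0.27702813 0.0753566 ]
hub tri [ 0.53902748 -0.1927484   0.0996194 ]
knob z.12 [0.49318968 0.26208283 0.122     ] hub [ 0.53625387 -0.19079204  0.096     ]
look: cone [0.513129   0.32299705 0.09      ] sq [0.48053555 0.21419918 0.09      ]
```

View pics/crop0.png

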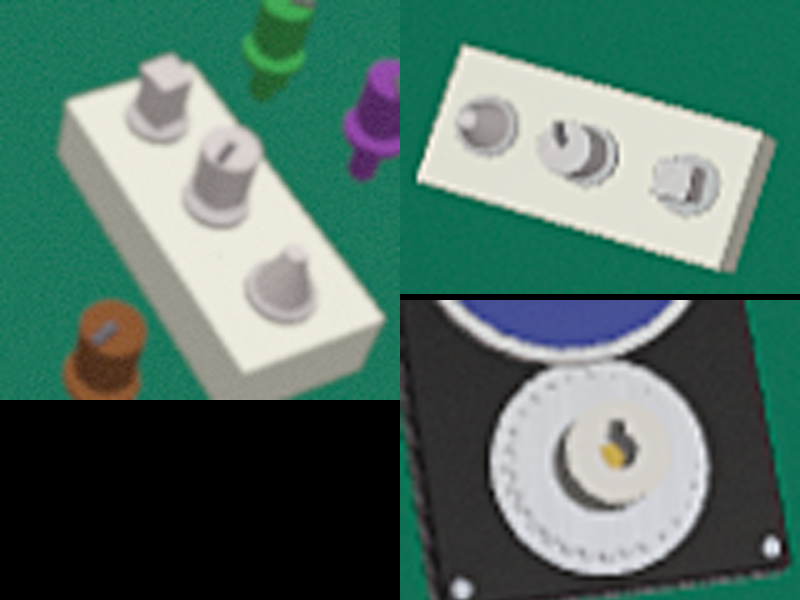

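Crop confirms: the middle pin has the straight-sided round knob with the dark rib. Its top centre is at about top (144,235) and scene (399,284). The hub mouth is at about top (353,215), with the notch pointing image-up.

```bash
python3 - <<'E'
from h import *
p=camera_params('top');q=camera_params('scene');w=camera_params('wrist')
k=tri([ray(p,(144.2,235.2)),ray(q,(399.3,284.1))]);print('knob top',k)
print('z.091',onz(p,(144.2,235.2),.091),onz(q,(399.3,284.1),.091))
C=lambda x,y:(310+(x-400)/5,185+(y-300)/5)
print('hub',onz(p,C(615,452),.096),'keyway end',onz(p,C(617,422),.096))
B=lambda x,y:(105+(x-400)/4.21,200+y/4.21)
a,b=onz(p,B(565,150),.093),onz(p,B(557,124),.093);print('rib dir',np.degrees(np.arctan2(*(b-a)[1::-1])))
a,b=onz(p,C(615,452),.096),onz(p,C(617,422),.096);print('key dir',np.degrees(np.arctan2(*(b-a)[1::-1])))
s=[onz(p,B(*x),.045) for x in [(463,45),(765,132),(720,270),(417,180)]];print(np.round(s,3));d=s[0]-s[1];print('stand y dir',np.degrees(np.arctan2(d[1],d[0])))
st=read_state();T=R.from_quat(st['ee_rot']);print('tool axes\n',T.as_matrix().round(3))
print('cam in tool',T.inv().apply(np.array(w['position'])-st['tool_pos']),'\n',(T.inv()*R.from_quat(w['orientation'])).as_matrix().round(3))
E
```

```text
knob top [0.49884364 0.27887993 0.08809133]
z.091 [0.49854899 0.27792722 0.091     ] [0.50110754 0.28017948 0.091     ]
hub [ 0.53990433 -0.19784956  0.096     ] keyway end [ 0.55382937 -0.19936533  0.096     ]
rib dir 19.391606015345133
key dir -6.2123126194636455
[[0.564 0.354 0.045]
 [0.512 0.179 0.045]
 [0.435 0.202 0.045]
 [0.486 0.376 0.045]]
stand y dir 73.67573477759252
tool axes
 [[-0.966  0.257 -0.001]
 [ 0.257  0.966 -0.001]
 [ 0.    -0.001 -1.   ]]
cam in tool [ 0.07386721 -0.0007546  -0.14391379] 
 [[-0.001 -0.958 -0.286]
 [ 1.    -0.    -0.001]
 [ 0.    -0.286  0.958]]
```

```bash
python3 -m jog '[0,0,-1,-5.5,-2,0.7,60, 0,0,-2,-11,-4,1.4,60, 0,0,-3,-16.5,-6,2.1,60, 0,0,-4,-22,-8,2.8,60, 0,0,-5,-27.5,-10,3.5,60]'
python3 - <<'E'
from h import *
st=read_state();T=R.from_quat(st['ee_rot']);M=T.as_matrix();print(M[:,1].round(3),np.degrees(np.arctan2(M[1,1],M[0,1])))
print('need cm',100*T.inv().apply(np.array([.4995,.279,.195])-st['tool_pos']))
E
```

```text
time: 0.78
tool_pos: [0.373, 0.3702, 0.1974]
ee_rot: [-0.29, 0.957, 0.0, -0.0]
ft_force: [0.4, 1.0, -0.9]
opening: 0.0654
[-0.555  0.832  0.   ] 123.69079554389445
need cm [ -5.46699134 -14.6104592    0.23996795]
```

```bash
python3 -m jog '[0,0,-1,-1.6,-4.6,0,60, 0,0,-2,-3.2,-9.2,0.1,60, 0,0,-3,-4.8,-13.7,0.1,60, 0,0,-3.9,-4.8,-13.7,0.1,60, 0,0,-3.9,-4.8,-13.7,0.1,60]'
python3 - <<'E'
from h import *
st=read_state();print(st['tool_pos'],st['qvel'].round(4).max()); save('w1.png',capture('wrist'))
E
```

```text
time: 1.4
tool_pos: [0.4873, 0.2828, 0.1962]
ee_rot: [-0.589, 0.808, 0.0, -0.0]
ft_force: [0.2, 0.1, -0.5]
opening: 0.0652
[0.48728735 0.28282117 0.1962469 ] 0.0405
```

View pics/w1.png

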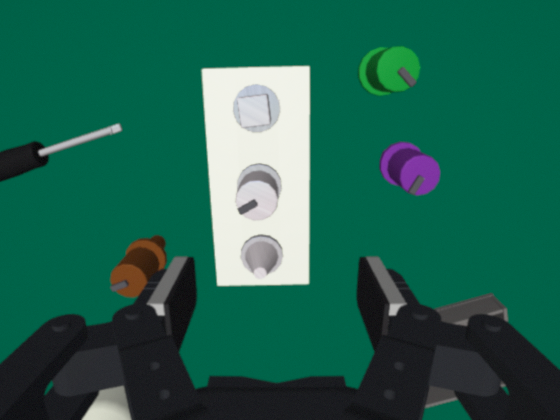

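The wrist view shows the knob at about (257,200), with the rib pointing to its left edge (240,209). The square pin is at (254,108) and the cone at (262,260). I'll measure more exactly.

```bash
python3 - <<'E'
from h import *
im=cv2.imread('pics/w1.png');c=im[160:235,210:310]
cv2.imwrite('pics/w1c.png',cv2.resize(c,None,fx=8,fy=8,interpolation=cv2.INTER_CUBIC))
p=camera_params('top');w=camera_params('wrist');q=camera_params('scene')
k=tri([ray(p,(144.2,235.2)),ray(w,(257.5,200.5)),ray(q,(399.3,284.1))]);print(k)
print(onz(w,(257.5,200.5),.091))
a,b=onz(w,(257.5,200),.091),onz(w,(240,210),.095);print('rib',np.degrees(np.arctan2(*(b-a)[1::-1])))
E
```

```text
[0.49891891 0.27952923 0.08861589]
[0.49843187 0.28014922 0.091     ]
rib 8.758281997547414
```

View pics/w1c.png

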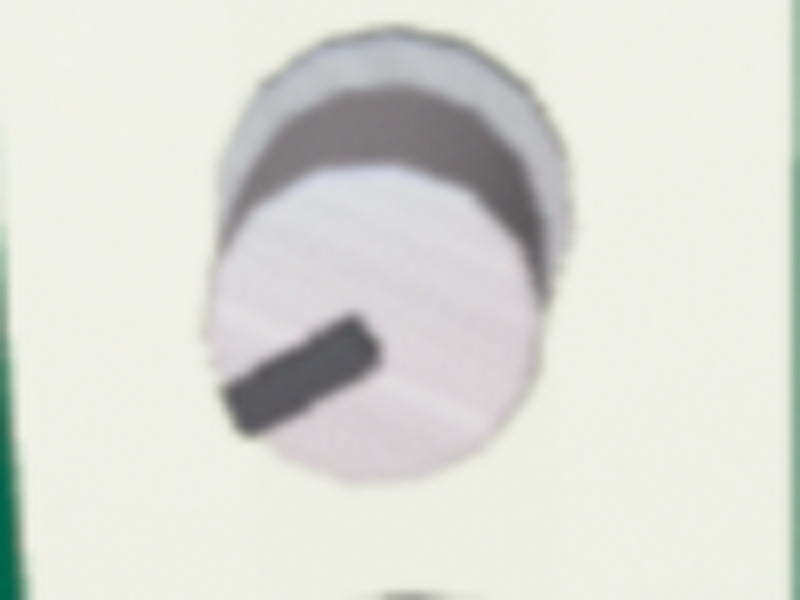

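```bash
python3 - <<'E'
from h import *
w=camera_params('wrist');a,b=onz(w,(255.6,201.9),.095),onz(w,(239.7,211.3),.095);print('rib',np.degrees(np.arctan2(*(b-a)[1::-1])))
st=read_state();T=R.from_quat(st['ee_rot']);M=T.as_matrix();print(st['tool_pos'],M[:,1].round(3),np.degrees(np.arctan2(M[1,1],M[0,1])))
print('need cm',100*T.inv().apply(np.array([.4987,.2798,.12])-st['tool_pos']))
E
```

```text
rib 13.592385993055823
[0.4868861  0.28323362 0.19635484] [-0.952  0.306  0.001] 162.2009466862508
need cm [-0.03805916 -1.23595403  7.63447255]
```

```bash
python3 -m jog '[0,0,0,0,-0.8,0,60, 0,0,-0.1,0,-1.2,2,60, 0,0,-0.1,0,-1.2,5,60, 0,0,-0.1,0,-1.2,7.6,60, 0,0,-0.1,0,-1.2,7.6,60]'
python3 - <<'E'
from h import *
st=read_state();T=R.from_quat(st['ee_rot']);M=T.as_matrix();w=camera_params('wrist');save('w2.png',capture('wrist'))
print(st['tool_pos'],np.degrees(np.arctan2(M[1,1],M[0,1])),100*T.inv().apply(np.array([.4987,.2798,.0575])-st['tool_pos']))
E
```

```text
time: 2.08
tool_pos: [0.497, 0.2795, 0.1189]
ee_rot: [-0.597, 0.802, 0.0, -0.002]
ft_force: [-0.6, 0.1, 1.1]
opening: 0.0652
[0.4969556  0.27945285 0.11893598] 163.35561979871466 [-0.09995741 -0.17685951  6.14281384]
```

View pics/w2.png

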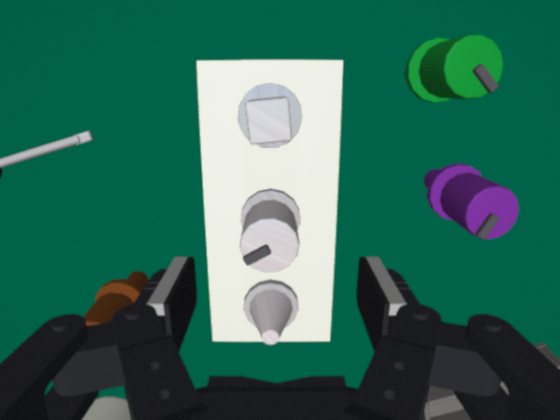

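The knob is at (270,243), midway between the fingers (185 and 370). Both neighbouring pins are clear of them.

```bash
python3 -m jog '[0,0,0,-0.1,-0.2,3,60, 0,0,0,-0.1,-0.2,5,60, 0,0,0,-0.1,-0.2,6.1,60, 0,0,0,-0.1,-0.2,6.1,60, 0,0,0,-0.1,-0.2,6.1,60]' 60; python3 -m jog '[0,0,0,0,0,0,255, 0,0,0,0,0,0,255, 0,0,0,0,0,0,255, 0,0,0,0,0,0,255, 0,0,0,0,0,0,255]' 60
python3 - <<'E'
from h import *
save('w3.png',capture('wrist'))
E
```

```text
time: 2.75
tool_pos: [0.5017, 0.2806, 0.0609]
ee_rot: [-0.597, 0.802, -0.0, 0.001]
ft_force: [0.3, -0.4, 0.5]
opening: 0.0654
time: 3.38
tool_pos: [0.5013, 0.2804, 0.0605]
ee_rot: [-0.597, 0.802, -0.0, 0.001]
ft_force: [-1.6, -0.2, 6.1]
opening: 0.0285
```

View pics/w3.png

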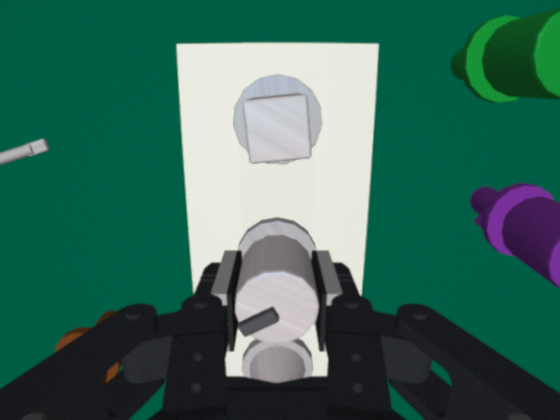

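The knob is gripped: it sits at (277,305) between the pads, rib to the left and neighbours undisturbed. Next I'll lift and measure the spindle in the hand.

```bash
python3 -m jog '[0,0,0,0,0,-2,255, 0,0,0,0,0,-5,255, 0,0,0,0,0,-9,255, 0,0,0,0,0,-13,255, 0,0,0,0,0,-14,255]'
python3 - <<'E'
from h import *
st=read_state();T=R.from_quat(st['ee_rot']);M=T.as_matrix();w=camera_params('wrist')
im=capture('wrist');save('w4.png',im);save('w4c.png',cv2.resize(im[220:380,170:390],None,fx=3.5,fy=3.5,interpolation=cv2.INTER_CUBIC))
save('s4.png',capture('scene'))
print(st['tool_pos'],M.round(4),st['qpos'])
E
```

```text
time: 4.05
tool_pos: [0.5021, 0.2807, 0.2021]
ee_rot: [-0.597, 0.802, -0.001, 0.002]
ft_force: [0.7, -0.6, -2.2]
opening: 0.0284
[0.50214496 0.28070625 0.20205607] [[-0.2863 -0.9581  0.0039]
 [-0.9581  0.2863  0.0015]
 [-0.0026 -0.0033 -1.    ]] [ 3.81467367e-01  3.89785801e-01 -1.76172335e-01  1.00068570e+00
 -3.62569873e-05 -8.98964430e-01]
```

View pics/w4c.png

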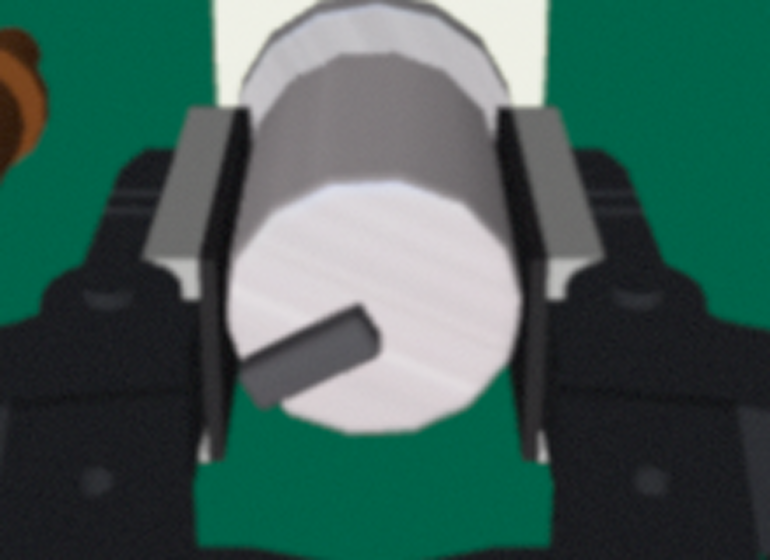

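View pics/s4.png

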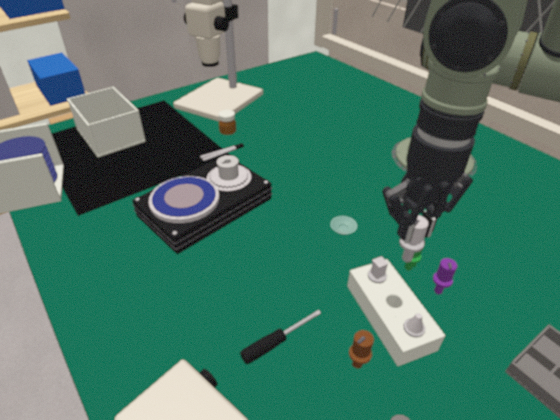

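The spindle is out of the stand and upright in the fingers, with the other pins still in place. Next I'll measure its axis and rib in the tool frame, plus the move to a hub look-point.

```bash
cat >> h.py <<'E'
Rt=np.array([[0,-.958,-.286],[1,0,0],[0,-.286,.958]]);ct=np.array([.0739,-.0007,-.1439])
def toolz(uv,z):
    p=camera_params('wrist')
    d=cv2.undistortPoints(np.array([[uv]],float),np.array(p['K']),np.array(p['distortion']))[0,0]
    st=read_state();T=R.from_quat(st['ee_rot'])
    c=T.inv().apply(np.array(p['position'])-st['tool_pos']);v=(T.inv()*R.from_quat(p['orientation'])).apply([d[0],d[1],1])
    return c+v*(z-c[2])/v[2]
E
python3 - <<'E'
from h import *
for z in (-.0305,-.0255): print('axis at knob top',toolz((276.9,307.7),z),'edges',toolz((170+228/3.5,220+307/3.5),z),toolz((170+520/3.5,220+307/3.5),z))
for z in (-.0345,-.0295):
    d=toolz((242,329.4),z)-toolz((275.7,312.9),z);print('rib ang in tool',np.degrees(np.arctan2(d[1],d[0])),d)
# scene check of tip/knob
E
python3 - <<'E'
import cv2
a=cv2.imread('pics/s4.png')[190:290,360:460];cv2.imwrite('pics/s4c.png',cv2.resize(a,None,fx=6,fy=6,interpolation=cv2.INTER_CUBIC))
E
```

```text
axis at knob top [ 0.00127296  0.00109722 -0.0305    ] edges [ 0.00123551 -0.01333159 -0.0305    ] [ 0.00121206  0.01549907 -0.0305    ]
axis at knob top [-0.0019217   0.00110741 -0.0255    ] edges [-0.0019608  -0.01395748 -0.0255    ] [-0.00198528  0.01614416 -0.0255    ]
rib ang in tool -119.76538045972855 [-0.00657258 -0.01149247  0.        ]
rib ang in tool -119.76538045972852 [-6.87292144e-03 -1.20176292e-02  1.38777878e-17]
```

View pics/s4c.png

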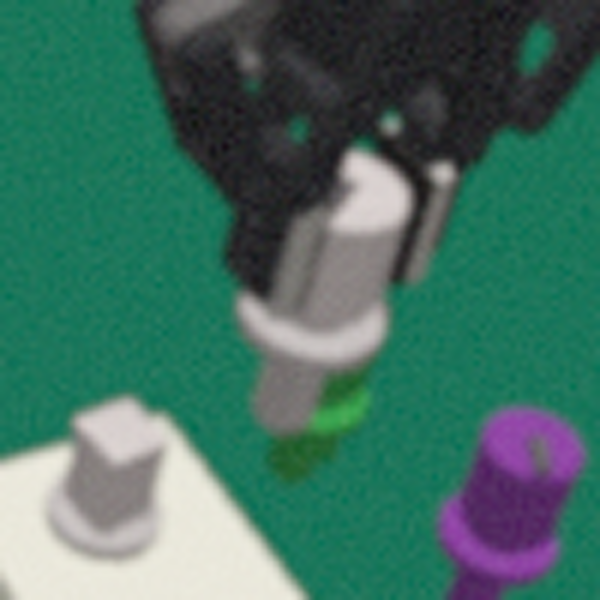

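```bash
python3 -m jog '[0,0,0.3,3,-1.5,0,255, 0,0,0.6,8,-4,0,255, 0,0,1,13,-6.5,0,255, 0,0,1.5,18,-9,0,255, 0,0,1.9,22.5,-11,0,255]'
python3 - <<'E'
from h import *
st=read_state();T=R.from_quat(st['ee_rot']);M=T.as_matrix();print(np.degrees(np.arctan2(M[1,1],M[0,1])),'need cm',100*T.inv().apply(np.array([.574,-.148,.20])-st['tool_pos']))
E
```

```text
time: 4.78
tool_pos: [0.5407, 0.0312, 0.1973]
ee_rot: [-0.456, 0.89, 0.001, -0.002]
ft_force: [1.3, 0.7, -1.4]
opening: 0.0284
144.19565374586122 need cm [ 12.58508811 -13.18662998  -0.28495213]
```

```bash
python3 -m jog '[0,0,0,4,-4.2,-0.2,255, 0,0,0,8,-8.4,-0.2,255, 0,0,0,11,-11.5,-0.2,255, 0,0,0,12.3,-12.8,-0.2,255, 0,0,0,12.3,-12.8,-0.2,255]'
python3 - <<'E'
from h import *
im=capture('wrist')
st=read_state();T=R.from_quat(st['ee_rot']);M=T.as_matrix();print(st['tool_pos'],np.degrees(np.arctan2(M[1,1],M[0,1])),np.abs(st['qvel']).max())
save('w5.png',im)
E
```

```text
time: 5.4
tool_pos: [0.5733, -0.1417, 0.1999]
ee_rot: [-0.456, 0.89, 0.001, -0.001]
ft_force: [0.2, -0.2, -2.0]
opening: 0.0288
[ 0.57326743 -0.14061435  0.2002691 ] 144.35312827769397 0.02429992290483678
```

View pics/w5.png

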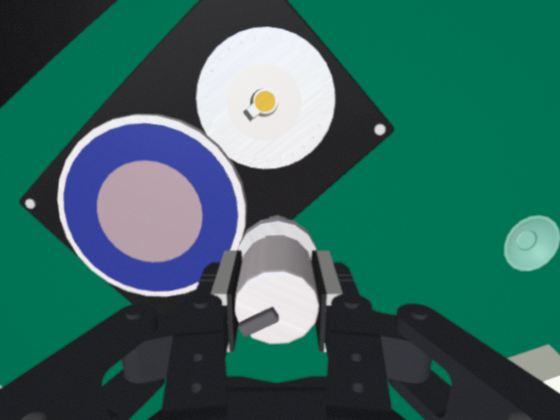

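The hub bore shows its yellow plunger at (264,102), and the notch points to (248,114). That is close to the rib's own direction. I'll enlarge it.

```bash
python3 - <<'E'
from h import *
im=capture('wrist');save('w6c.png',cv2.resize(im[60:150,210:320],None,fx=7,fy=6.6667,interpolation=cv2.INTER_CUBIC))
st=read_state();print(st['tool_pos'])
E
```

```text
[ 0.57338517 -0.14004383  0.20066627]
```

View pics/w6c.png

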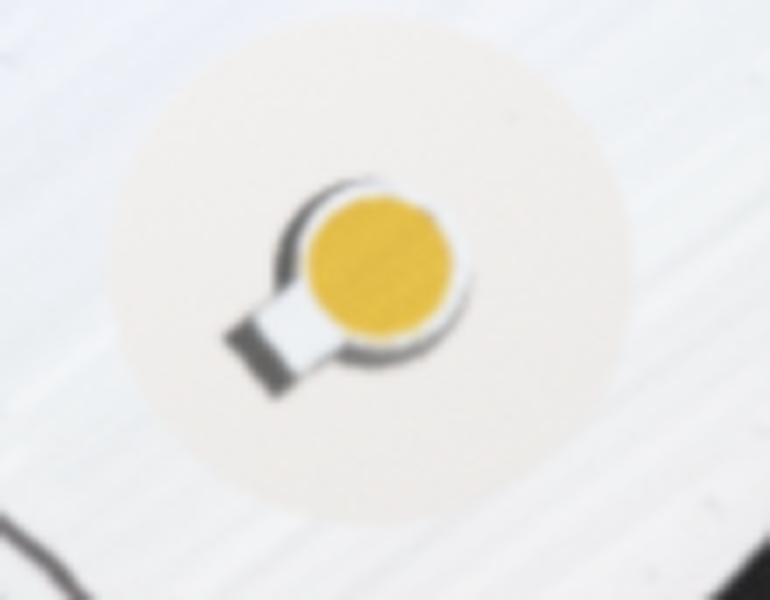

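```bash
python3 - <<'E'
from h import *
st=read_state();z=st['tool_pos'][2]-.096
h=toolz((263,100.5),z);k=toolz((245.7,115.1),z);d=k-h;print(h,d,np.hypot(*d[:2]))
ka=np.degrees(np.arctan2(d[1],d[0]));print('keyway in tool',ka)
a=toolz((276.9,307.7),-.0305);print('axis',a,'move cm',100*(h-a))
T=R.from_quat(st['ee_rot']);print('hub world',st['tool_pos']+T.apply(h),T.as_matrix()[:,2])
E
```

```text
[ 0.06660712 -0.00784512  0.10466627] [-9.19292751e-03 -1.12757417e-02  2.77555756e-17] 0.014548273649489503
keyway in tool -129.18979726962777
axis [ 0.00149019  0.0008023  -0.0305    ] move cm [ 6.51169287 -0.86474193 13.51662672]
hub world [ 0.54079956 -0.19861883  0.09597516] [-0.00200267  0.00153257 -0.99999682]
```

```bash
python3 -m jog '[0,0,-0.5,3,-0.5,0,255, 0,0,-0.94,5.5,-0.8,0,255, 0,0,-0.94,6.5,-0.87,1.5,255, 0,0,-0.94,6.5,-0.87,3.5,255, 0,0,-0.94,6.5,-0.87,3.5,255]'
python3 - <<'E'
from h import *
s=capture('scene');t=capture('top');w=capture('wrist')
f=lambda i:cv2.resize(i,(400,300),interpolation=cv2.INTER_CUBIC)
save('m7.png',np.vstack([np.hstack([f(s[100:205,160:300]),f(t[165:270,280:420])]),np.hstack([f(w),f(w[220:370,180:380])])]))
st=read_state();T=R.from_quat(st['ee_rot']);M=T.as_matrix();print(st['tool_pos'],np.degrees(np.arctan2(M[1,1],M[0,1])),st['tool_pos']+T.apply([.0015,.0008,.0515]))
print('err cm',100*T.inv().apply(np.array([.5408,-.1986,0])-(st['tool_pos']+T.apply([.0015,.0008,0]))))
E
```

```text
time: 6.12
tool_pos: [0.5418, -0.1972, 0.1644]
ee_rot: [-0.528, 0.849, 0.002, -0.001]
ft_force: [-0.1, 0.1, -1.6]
opening: 0.0286
[ 0.54376133 -0.19861205  0.16696605] 153.80664786879208 [ 0.54239677 -0.19960236  0.11546559]
err cm [-0.01742604  0.1903698  16.69651597]
```

View pics/m7.png

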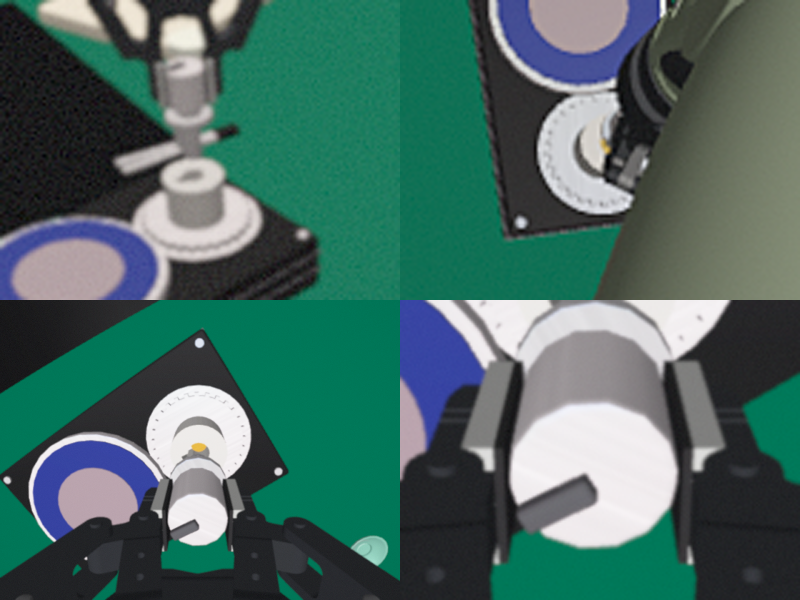

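The scene view (top left) shows the shaft above the hub, and the rib and keyway look parallel. The arm was still settling, so I'll idle once and recompute.

```bash
python3 -m jog '[0,0,0,0,0,0,255, 0,0,0,0,0,0,255, 0,0,0,0,0,0,255, 0,0,0,0,0,0,255, 0,0,0,0,0,0,255]'
cat > e.py <<'E'
from h import *
st=read_state();T=R.from_quat(st['ee_rot']);M=T.as_matrix();print(st['tool_pos'],np.degrees(np.arctan2(M[1,1],M[0,1])),'tilt',M[:2,2],'F',st['ft_force'].round(1),'M',st['moment'].round(2),st['opening'])
e=np.array([.5408,-.1986,.096])-(st['tool_pos']+T.apply([.0015,.0008,.0515]));print('err cm',100*T.inv().apply(e))
E
python3 e.py
```

```text
time: 6.9
tool_pos: [0.5433, -0.1994, 0.1667]
ee_rot: [-0.528, 0.849, 0.0, 0.0]
ft_force: [0.0, -0.2, -2.4]
opening: 0.0279
[ 0.54334439 -0.19939011  0.16672936] 153.75463911734914 tilt [-8.92901116e-06  1.63143345e-05] F [ 0.  -0.2 -2.4] M [0.07 0.03 0.01] 0.02794004252032933
err cm [-0.10827346  0.18304089  1.92293994]
```

```bash
python3 -m jog '[0,0,0,-0.1,0.18,0.5,255, 0,0,0,-0.1,0.18,1.2,255, 0,0,0,-0.1,0.18,1.4,255, 0,0,0,-0.1,0.18,1.4,255, 0,0,0,-0.1,0.18,1.4,255]'; python3 e.py
python3 - <<'E'
from h import *
s=capture('scene');w=capture('wrist')
f=lambda i:cv2.resize(i,(400,400),interpolation=cv2.INTER_CUBIC)
save('m8.png',np.hstack([f(s[130:190,198:258]),f(w[160:380,167:387])]))
p=camera_params('scene')
for P in [(.5408,-.1986,.096),(.5408,-.1986,.101)]:
    r=R.from_quat(p['orientation']).inv();q=r.apply(np.array(P)-p['position']);uv=cv2.projectPoints(q[None],np.zeros(3),np.zeros(3),np.array(p['K']),np.array(p['distortion']))[0].ravel();print(uv,(uv-[198,130])*400/60)
E
```

```text
time: 7.52
tool_pos: [0.5423, -0.1977, 0.1528]
ee_rot: [-0.528, 0.849, -0.0, 0.0]
ft_force: [0.0, 0.4, -1.6]
opening: 0.0286
[ 0.54232273 -0.19771944  0.15281487] 153.7634982804126 tilt [ 1.78541238e-04 -9.39537638e-05] F [ 0.   0.4 -1.6] M [-0.02 -0.01 -0.01] 0.028637143659033953
err cm [-0.00372945  0.01880308  0.53146758]
[227.90991915 160.82756045] [199.39946102 205.51706965]
[227.74716325 159.0071107 ] [198.31442167 193.380738  ]
```

View pics/m8.png

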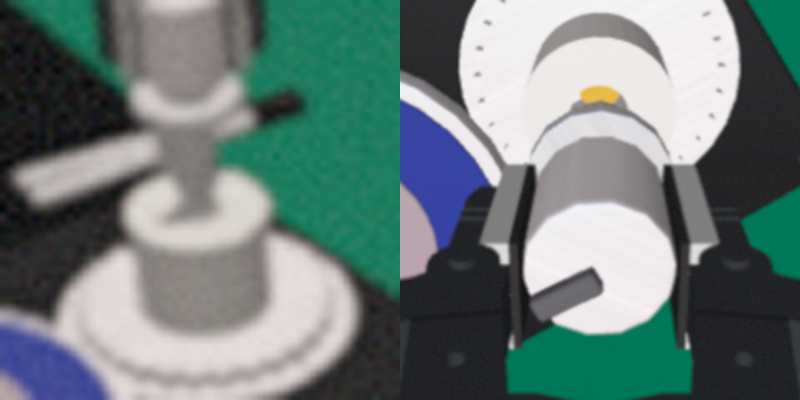

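The hub rim in the scene crop is centred at (198,208), against a predicted (199,205), and the shaft tip is over the bore. In the wrist view the plunger (600,95) and the knob are on one line. Descending.

```bash
python3 -m jog '[0,0,0,0,0,0.4,255, 0,0,0,0,0,0.8,255, 0,0,0,0,0,1.2,255, 0,0,0,0,0,1.6,255, 0,0,0,0,0,1.6,255]'; python3 e.py
```

```text
time: 8.25
tool_pos: [0.5419, -0.1975, 0.1362]
ee_rot: [-0.528, 0.849, 0.0, -0.0]
ft_force: [0.3, -0.5, -1.5]
opening: 0.0285
[ 0.54186995 -0.19749957  0.13621684] 153.76222045590572 tilt [-0.00081255  0.00042568] F [ 0.3 -0.5 -1.5] M [ 0.04  0.01 -0.02] 0.028524631383973098
err cm [-0.00390182 -0.03636675 -1.12827755]
```

The tip is 11 mm in with no side force. Going on past the key depth.

```bash
python3 -m jog '[0,0,0,0,0,0.2,255, 0,0,0,0,0,0.4,255, 0,0,0,0,0,0.6,255, 0,0,0,0,0,0.8,255, 0,0,0,0,0,0.8,255]'; python3 e.py
```

```text
time: 8.88
tool_pos: [0.5421, -0.1976, 0.1285]
ee_rot: [-0.528, 0.849, 0.0, -0.0]
ft_force: [0.5, -0.2, -1.4]
opening: 0.0287
[ 0.54207041 -0.19755857  0.12850742] 153.76581772511898 tilt [-0.00035769  0.00016737] F [ 0.5 -0.2 -1.4] M [-0.    0.03  0.03] 0.028728445184089724
err cm [-4.53269239e-04 -1.33640876e-02 -1.89923020e+00]
```

No force at 19 mm, so the key is in the keyway. Pushing down against the spring.

```bash
python3 -m jog '[0,0,0,0,0,0.4,255, 0,0,0,0,0,0.8,255, 0,0,0,0,0,1.2,255, 0,0,0,0,0,1.5,255, 0,0,0,0,0,1.6,255]' 90; python3 e.py
```

```text
time: 9.5
tool_pos: [0.5423, -0.1977, 0.1132]
ee_rot: [-0.528, 0.849, -0.0, 0.0]
ft_force: [-2.2, 1.3, 7.4]
opening: 0.0281
[ 0.54234532 -0.19774507  0.1132484 ] 153.7631909912235 tilt [ 0.00052603 -0.00032261] F [-2.2  1.3  7.4] M [ 0.24  0.56 -0.02] 0.02807211727909095
err cm [-0.0050977   0.02187592 -3.42521358]
```

```bash
python3 -m jog '[0,0,0,0,0,0.1,255, 0,0,0,0,0,0.2,255, 0,0,0,0,0,0.3,255, 0,0,0,0,0,0.3,255, 0,0,0,0,0,0.3,255]' 90; python3 e.py
```

```text
time: 10.12
tool_pos: [0.5424, -0.1977, 0.1116]
ee_rot: [-0.528, 0.849, -0.001, 0.0]
ft_force: [-5.0, 1.2, 14.7]
opening: 0.028
[ 0.54237471 -0.19774811  0.11159356] 153.76612579522316 tilt [ 0.00111694 -0.00076447] F [-5.   1.2 14.7] M [ 0.5   1.12 -0.03] 0.02796350537370682
err cm [-0.0042775   0.02568349 -3.59075644]
```

```bash
python3 -m jog '[0,0,0,0,0,0.1,255, 0,0,0,0,0,0.15,255, 0,0,0,0,0,0.15,255, 0,0,0,0,0,0.15,255, 0,0,0,0,0,0.15,255]' 90; python3 e.py
python3 - <<'E'
from h import *
s=capture('scene');w=capture('wrist')
f=lambda i:cv2.resize(i,(400,400),interpolation=cv2.INTER_CUBIC)
save('m9.png',np.hstack([f(s[130:190,198:258]),f(w[160:380,167:387])]));save('s9.png',s)
E
```

```text
time: 10.75
tool_pos: [0.5424, -0.1978, 0.1115]
ee_rot: [-0.528, 0.849, -0.001, 0.0]
ft_force: [-7.0, 3.6, 24.3]
opening: 0.0276
[ 0.54244078 -0.19776994  0.11153651] 153.77186524326783 tilt [ 0.00179982 -0.00126227] F [-7.   3.6 24.3] M [ 0.86  1.86 -0.03] 0.027632099978279666
err cm [-3.55000420e-03  3.38752636e-02 -3.59654350e+00]
```

View pics/m9.png

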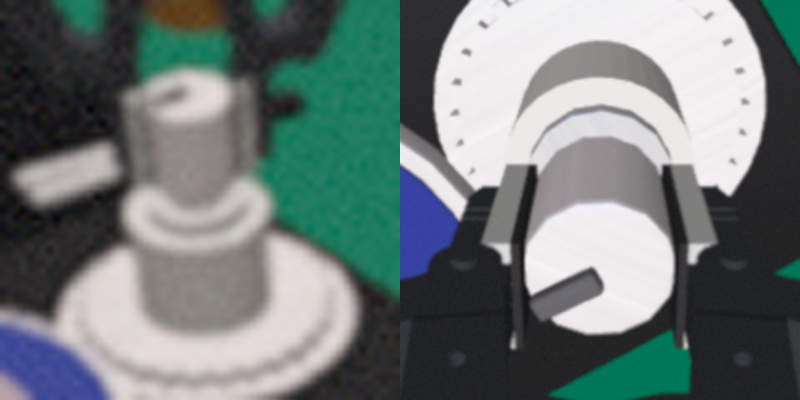

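View pics/s9.png

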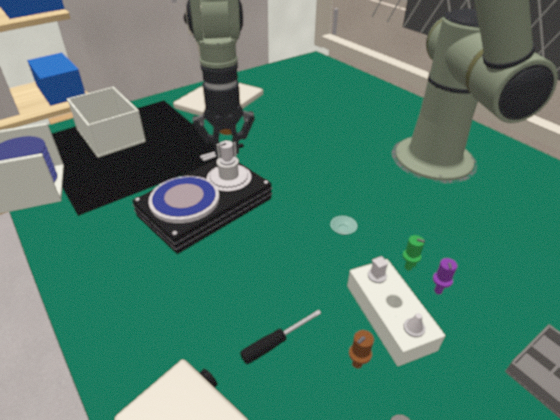

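The collar sits flat on the hub's face. The last push raised the force from 15 to 24 N with almost no travel, which means a hard stop. The bystanders and the other two pins are unmoved, so I'm handing in.

```bash
python3 -c "
from bench import *
s=read_state();print(s['time'],s['ft_force'],abs(s['qvel']).max());print(job_done())"
```

```text
10.85 [-8.14552738  3.66962103 24.2658944 ] 0.0015616988130887218
the job is handed in; nothing more can be done
None
```

I took the round-knob spindle from the stand's middle hole, turned its key to line up with the keyway, and pushed it into the hub until the collar seated. I handed the job in at 10.85 s, still gripping the knob at a set 90 N and pressing down with about 24 N. No verdict was reported.

**Last checks:**
- **Depth:** the tip was 36.0 mm below the hub's mouth, worked out from the tool position. The clutch joint cannot be read directly; the depth and the hard stop imply it is fully down.
- **Hard stop:** the last push added about 10 N with under 0.1 mm of travel, and the arm was at rest.
- **Position:** the spindle axis was within about 0.4 mm of the measured hub axis, and the tool was tilted about 0.002 rad.
- **Grip and surroundings:** the spindle had not slipped in the fingers. The other two pins, the dish, the tweezers and the screwdriver looked unmoved in the scene image.

**Disagreements:**
- A side force of about 9 N remained at the end.
- The gripper reported an opening of 28 mm on the 30 mm knob.
- The first rough rib angle from the top camera (19°) differed from the wrist camera's 13°. I used the wrist value, and the key went in at the first try.

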